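# Pack the tea lights down the blue storage tube

## Robot

A 7-joint arm with a two-finger parallel gripper is mounted at the origin on a cart in front of the work surface, level with it; the furniture and walls round the work are solid. World frame = base frame: x ahead of the robot, y to its left, z up, the work surface at z = 0. Lengths are in m, angles in rad, forces in N, time in s.
With the tool pointing down it reaches from about 0.35 to 0.9 m from the base axis. Payload 19.9 kg.
Tool frame: the origin (TCP) lies at the very end of the fingers, on their centre line; the grasp point (between the pads) lies 19 mm behind it; z points along the fingers, y is the line along which they close (so a half turn about z gives the same grasp; the last joint's range is limited). The gripper opens to 85 mm and grips with 20 to 120 N. Pads are 22 mm wide; open, the fingers measure 114 mm over their backs; the gripper's body (76 mm by 85 mm) begins 54 mm behind the grasp point. The pads swing forward as they close: fully open they stand 13 mm farther back than shut.
Start: joints at [1.218, 0.417, -0.01, 1.614, 0.005, 1.111, -0.053], TCP at [0.191, -0.595, 0.231] pointing down, gripper open.
Joint ranges: [-2.81, 2.81], [-0.39, 2.02], [-1.27, 1.25], [0.06, 2.57], [-1.19, 4.33], [0.19, 2], [-2.82, 2.82]. Speed limits (rad/s): [1.89, 1.89, 2.39, 2.39, 3.01, 3.01, 3.01].

## Interface

Orientations are given as a rotation vector (axis times angle).
In Python, from workcell import manip gives the robot as it stands.
- The arm moves only by the tool step_hand, called after "Call:" as name(argument=value, ...) on one line, values as JSON. Schema: {"type":"object","properties":{"plan":{"type":"array","items":{"type":"object","properties":{"xyz":{"type":"array","items":{"type":"number"},"minItems":3,"maxItems":3},"rotvec":{"type":"array","items":{"type":"number"},"minItems":3,"maxItems":3},"aperture":{"type":"number"}},"additionalProperties":false,"required":["aperture"]},"minItems":1,"maxItems":12},"only":{"type":"string"},"quiet":{"type":"boolean"},"lines":{"type":"string"}},"required":["plan"],"additionalProperties":false}. plan is a list of rows, 1 to 12 of them, each an object with the fields xyz (a list: dx, dy, dz in a scale on which 1.0 is 800 mm), rotvec (a list: a rotation vector rx, ry, rz in fractions of the full range, 1 being 4 rad), aperture (the finger opening in m); a field left out counts as zero (the opening has to be given); each row is the pose to reach, as a shift and turn from the pose commanded when the call began, along the tool's axes at that moment; what a row does not reach only later rows make up. A row lasts 1/8 s, in which the tool goes at most 0.0625 m and 0.188 rad, less where a joint would pass 70% of its speed; a pose out of reach is approached as far as the arm can. The fingers move at their own pace and stop on an object; the grip force is fixed at half the most. Time passes only in rows, so rows that do not move let the fingers close. The tool returns the time, the measured TCP pose, the force, the opening and the grip force at its end. only (a regular expression) keeps the lines of the reply that match it, lines (a string "A,B") keeps lines A to B, and quiet returns only ok. A shift or turn number past 1, either way, is cut back to 1. Input that does not fit is refused with a message, and nothing moves.
- manip.read_state(): the state, without advancing time (a new reading comes with each control period).
- manip.grab_frame(name): name is "side" or "top" or "wrist"; returns a dict with "img" (400x640x3 uint8, red, green, blue), "intrinsics" (3x3 intrinsics, pixels), "T" (4x4, takes a point from camera to world coordinates). Camera axes: x right, y down, z forward; pixel columns grow to the right and rows downward; lengths in m; the calibration is good to about 2 mm. A picture is of the moment at which its call begins. There is no depth.
- manip.close_job(): hands the job in; it is judged then, once.
The state is a dict: "time": time; "qpos": joint angles; "qd": joint speeds; "joint_efforts": joint torques, N m; "eef_pos": TCP position; "tool_rot": TCP orientation; "contact_force": force on the tool from outside, world axes, zero at the start; "wrist_torque": the same for the moment, N m; "grip_width": finger opening in m; "finger_force": force on a finger pad.
Only numpy, scipy, OpenCV 4.12 (cv2) and the standard library are available. Lean on these libraries where they do the work, as an engineer would, in place of code of your own. Each camera call takes 0.05 s, during which the arm holds its last target. There are 200 camera calls.

## Task

Use the standing wooden pusher to press the stuck tea lights in the blue storage tube firmly down until they sit on the tube's bottom. Then let go of the pusher and leave it standing in the blue tube on top of the tea lights. Do not push down the tea lights in the orange tube.

Things in the scene. Friction and masses are not known exactly. Their poses are not given: they have to be found in the camera images.
- pusher: Loose wooden pusher, 170 mm tall, 0.18 kg, standing upright on a steel foot 34 mm across. Shaft 16 mm thick; collar 38 mm across at 94 to 104 mm above the foot; then a round grip 24 mm thick up to 156 mm and a 30 mm knob to 170 mm. Grip it from above on the round grip, about 135 mm up. Origin: centre of the foot's underside; z up along the pusher.
- blue_tube: Clear upright tube, fixed to the worktop, with a blue base disc (80 mm across) and blue rim ring. Floor inside at 10 mm, mouth 135 mm above the worktop. Bore 42 mm; the top 17 mm flares to 64 mm at the mouth (72 mm outside). Holds a stuck stack of three green-cased tea lights, 38 mm across, 48 mm tall together. Origin: centre of the underside, on the worktop; z up.
- blue_stack (a joint): How far (m) the blue tube's tea lights have slid down: at 0 (starts 0 to 0.012) their top is 112 mm above the worktop, at 0.055 (end stop) they sit on the floor, top at 57 mm. Slides under about 6 N, stays where left, also under the pusher's weight; rigid at the bottom, where 10 to 20 N is a firm push.
- orange_stack (a joint): The same for the three tea lights in the second tube, alike but with an orange base disc and rim ring, 10 to 30 cm to the left or right of the blue one. Starts between 0 and 0.012 and must stay put.

How it is judged:
By the outcome, as a careful person would: the job done as asked, in the order asked, and still so for the second after the job is handed in, with the robot touching nothing.
It also fails if it takes over 38 s, if anything falls off the work surface, if the arm or the gripper's body presses on something with over 40 N, if the wrist force passes 120 N, or if a joint passes its speed limit or range.

## Working session

There is one attempt and no reset: what is moved stays moved. The work goes in short steps, Python scripts to look and compute and a tool call to move; the robot and the scene stay as the last step left them, time stands still between calls to the robot, and variables do not carry over. Pictures are saved under pics/ and viewed, at most 10 in all, crops included, and the job is handed in when it is done.

```bash
ls; mkdir -p pics; python3 - <<'E'
from workcell import manip
import cv2,numpy as np
s=manip.read_state();print(s)
for n in("side","top"):
    f=manip.grab_frame(n);cv2.imwrite(f"pics/{n}0.png",f["img"][:,:,::-1]);print(n,f["intrinsics"],f["T"].round(3))
    np.savez(f"pics/{n}0.npz",**f)
E
```

```text
pics
workcell.py
{'time': 0.0, 'qpos': array([ 1.2184787 ,  0.4179517 , -0.01033181,  1.61416342,  0.00468295,
        1.11069548, -0.05299696]), 'qd': array([-0.0011004 ,  0.00043488,  0.00147488, -0.00014089, -0.00054854,
        0.000466  , -0.00180571]), 'joint_efforts': array([ 6.56809534e-04, -8.64439631e+01,  6.79700095e-01, -4.34887362e+01,
        1.92519987e-02,  7.47613987e-03, -1.22604416e-05]), 'eef_pos': array([ 0.19105482, -0.59472411,  0.23067855]), 'tool_rot': array([-3.10257004e+00, -4.86134038e-01,  3.87801957e-04]), 'contact_force': array([-0.47599657,  0.71901769,  0.44810985]), 'wrist_torque': array([ 0.02150442, -0.04753256,  0.03375627]), 'finger_force': 0.0, 'grip_width': 0.08545480982334468}
side [[383.77050219   0.         321.10794004]
 [  0.         383.77050219 204.58501743]
 [  0.           0.           1.        ]] [[ 0.999 -0.025  0.021  0.45 ]
 [-0.032 -0.546  0.837 -0.859]
 [-0.01  -0.837 -0.546  0.587]
 [ 0.     0.     0.     1.   ]]
top [[501.20263808   0.         320.40444118]
 [  0.         501.20263808 193.28594121]
 [  0.           0.           1.        ]] [[-0.002 -0.991  0.136  0.31 ]
 [-1.     0.002 -0.003 -0.118]
 [ 0.003 -0.136 -0.991  1.208]
 [ 0.     0.     0.     1.   ]]
```

View pics/side0.png

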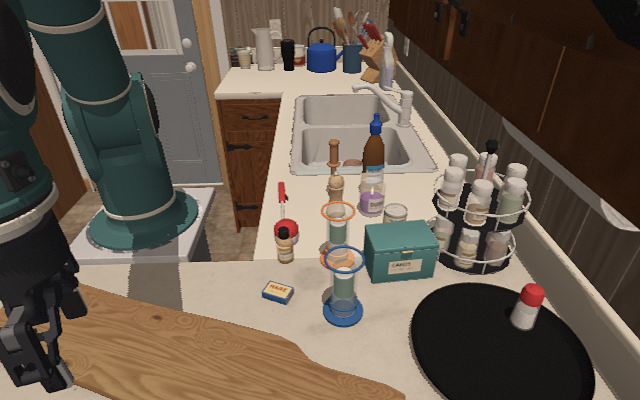

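View pics/top0.png

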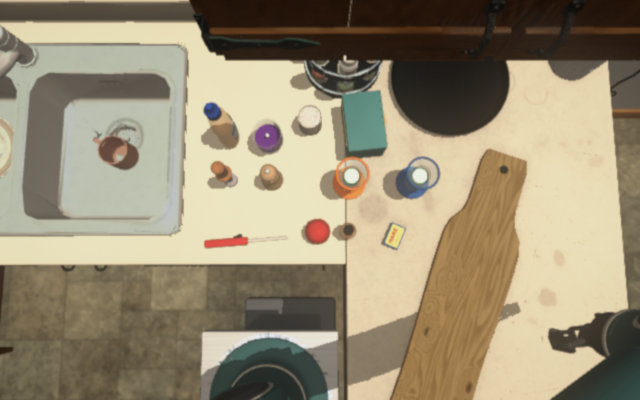

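Side: blue rim (344,258), base (343,312); orange rim (338,211); wooden objects near (334,150) and (336,187). Top: blue rim (423,172), orange rim (352,175), wooden objects at (220,172) and (270,177). I'll zoom in on the wooden objects to tell which is the pusher.

```bash
cat > h.py <<'E'
import numpy as np
def ray(f,u,v):
    d=np.array(f["T"])[:3,:3]@np.linalg.inv(f["intrinsics"])@[u,v,1]
    return np.array(f["T"])[:3,3],d/np.linalg.norm(d)
def plane(f,u,v,z):
    o,d=ray(f,u,v);return o+d*(z-o[2])/d[2]
def tri(f1,p1,f2,p2):
    o1,d1=ray(f1,*p1);o2,d2=ray(f2,*p2)
    t=np.linalg.lstsq(np.c_[d1,-d2],o2-o1,rcond=None)[0]
    a=o1+d1*t[0];b=o2+d2*t[1];return (a+b)/2,np.linalg.norm(a-b)
def proj(f,p):
    c=np.linalg.inv(f["T"])@[*p,1];q=f["intrinsics"]@c[:3];return q[:2]/q[2]
E
python3 - <<'E'
import cv2,numpy as np
from h import *
S=dict(np.load("pics/side0.npz"));T=dict(np.load("pics/top0.npz"))
a=cv2.resize(S["img"][120:340,270:410],None,fx=2.6,fy=2.6,interpolation=2)
b=cv2.resize(T["img"][90:210,195:305],None,fx=3.5,fy=3.5,interpolation=2)
h=max(a.shape[0],b.shape[0]);pad=lambda i:np.pad(i,((0,h-i.shape[0]),(0,0),(0,0)))
cv2.imwrite("pics/zoom.png",np.hstack([pad(a),pad(b)])[:,:,::-1])
# rims (ellipse fit) by hue
for n,F in(("side",S),("top",T)):
    hsv=cv2.cvtColor(F["img"],cv2.COLOR_RGB2HSV)
    for c,lo,hi in(("blue",(100,120,60),(118,255,255)),("orange",(6,150,120),(16,255,255))):
        m=cv2.inRange(hsv,lo,hi)
        w=np.zeros_like(m); 
        if n=="side": w[195:335,310:370]=1
        else: w[150:205,325:445]=1
        k,l,st,ce=cv2.connectedComponentsWithStats(m*w)
        print(n,c,[(s.tolist(),x.round(1).tolist()) for s,x in zip(st[1:],ce[1:]) if s[4]>30])
E
```

```text
side blue [([325, 246, 41, 28, 182], [345.5, 259.5]), ([323, 298, 40, 29, 548], [342.1, 314.8])]
side orange [([321, 201, 34, 20, 135], [337.3, 210.5]), ([320, 247, 8, 22, 60], [323.1, 257.2])]
top blue []
top orange [([339, 157, 22, 8, 35], [350.4, 158.6]), ([334, 169, 34, 30, 355], [346.7, 188.4])]
```

View pics/zoom.png

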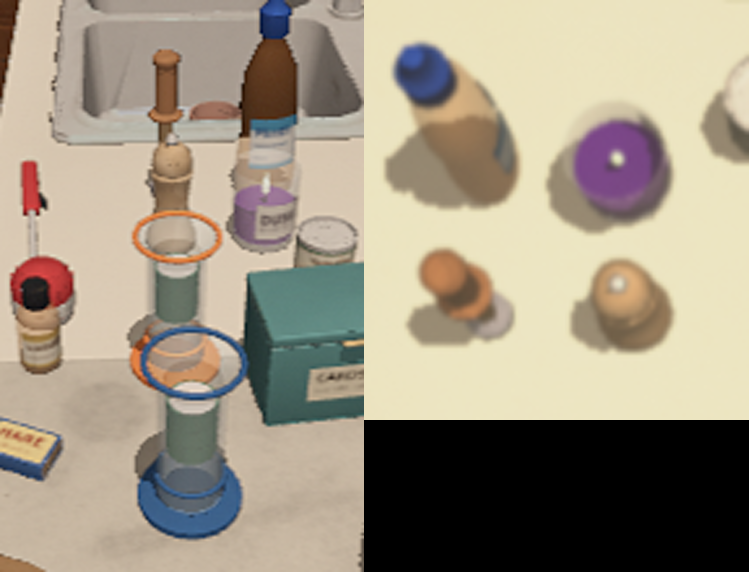

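Zoom: the pusher is the orange-brown piece with knob in side view at about (334,142), in top view knob (217,168) and foot (232,180). The pale one at (270,177) is a pepper mill. Both tubes have tall stacks.

```bash
python3 - <<'E'
import cv2,numpy as np
from h import *
S=dict(np.load("pics/side0.npz"));T=dict(np.load("pics/top0.npz"))
ht=cv2.cvtColor(T["img"],cv2.COLOR_RGB2HSV);hs=cv2.cvtColor(S["img"],cv2.COLOR_RGB2HSV)
def comps(h,lo,hi,x0,x1,y0,y1,mn=25):
    m=cv2.inRange(h,lo,hi);w=np.zeros_like(m);w[y0:y1,x0:x1]=1
    k,l,st,ce=cv2.connectedComponentsWithStats(m*w,connectivity=8)
    for s,c in zip(st[1:],ce[1:]):
        if s[4]>mn: print("  bbox ctr",s[0]+s[2]/2-.5,s[1]+s[3]/2-.5,"size",s[2:].tolist(),c.round(1))
print("top blue");comps(ht,(95,90,40),(125,255,255),390,450,145,210)
print("top orange");comps(ht,(3,110,120),(17,255,255),325,375,145,210)
print("top pusher");comps(ht,(3,110,60),(15,255,255),205,245,155,195)
print("side pusher");comps(hs,(3,120,60),(15,255,255),322,346,132,185)
print("blue rim side@.135",plane(S,345.5,259.5,.135),"base",plane(S,342.5,312,.01),"orange rim",plane(S,337.5,210.5,.135))
print("knob tri",tri(S,(333.8,142.3),T,(216.7,167.7)))
print("foot top",plane(T,231.9,179.7,.0))
for n,u,v in(("blue",423,172),("orange",352,172)):print(n,plane(T,u,v,.135))
E
```

```text
top blue
  bbox ctr 416.5 192.5 size [18, 10, 79] [417.4 192.6]
top orange
  bbox ctr 351.0 177.0 size [37, 43, 664] [349.2 181.5]
top pusher
  bbox ctr 221.0 171.0 size [19, 19, 223] [221.  170.6]
side pusher
  bbox ctr 333.0 156.0 size [13, 35, 258] [333.3 153.9]
blue rim side@.135 [ 0.5050028  -0.34562507  0.135     ] base [ 0.50157923 -0.35472302  0.01      ] orange rim [ 0.50131562 -0.19050543  0.135     ]
knob tri (array([0.50970537, 0.09877443, 0.16158734]), np.float64(0.001571338690706438))
foot top [0.50969927 0.09428356 0.        ]
blue [ 0.50365533 -0.34451379  0.135     ]
orange [ 0.50392905 -0.19003365  0.135     ]
```

```bash
python3 - <<'E'
from h import *
S=dict(np.load("pics/side0.npz"));T=dict(np.load("pics/top0.npz"))
P=lambda u,v:(u/3.5+195-364/3.5,v/3.5+90)
print("cap",tri(S,(376,118),T,P(425,70)))
print("mill tip",tri(S,(270+173/2.6,120+138/2.6),T,P(618,285)))
print("candle rim/flame",tri(S,(270+265/2.6,120+185/2.6),T,P(617,158)))
print("bottle body near edges z.1",[plane(T,*P(u,v),.05) for u,v in((445,190),(490,200),(515,175))])
for z in(.2,.15):print(z,proj(T,(.51,.095,z)),proj(S,(.51,.095,z)))
E
```

```text
cap (array([0.61743315, 0.09670301, 0.2277744 ]), np.float64(0.005050633685322145))
mill tip (array([ 0.50961544, -0.00520545,  0.12342336]), np.float64(0.00393034290992201))
candle rim/flame (array([0.60558009, 0.00267523, 0.06288309]), np.float64(0.0012242847304876215))
bottle body near edges z.1 [array([0.58628422, 0.11983163, 0.05      ]), array([0.57933461, 0.08932042, 0.05      ]), array([0.59658127, 0.0728089 , 0.05      ])]
0.2 [214.74354314 163.67524437] [333.82650424 129.45091504]
0.15 [219.5428908 168.2009023] [333.67101569 146.8934225 ]
```

Careful with the scale: shifts go in shares of 800 mm and turns go in shares of 4 rad. That gives: -0.559 m / 0.8 = -0.6988, 0.515 m / 0.8 = 0.6438, 0.311 rad / 4 = 0.0778.

Call:
step_hand(plan=[{"xyz":[0.0375,-0.0375,-0.0625],"rotvec":[0,0,0.025],"aperture":0.06},{"xyz":[0.6438,-0.6988,-0.1],"rotvec":[0,0,0.0778],"aperture":0.06},{"xyz":[0.6438,-0.6988,-0.1],"rotvec":[0,0,0.0778],"aperture":0.06},{"xyz":[0.6438,-0.6988,-0.1],"rotvec":[0,0,0.0778],"aperture":0.06},{"xyz":[0.6438,-0.6988,-0.1],"rotvec":[0,0,0.0778],"aperture":0.06},{"xyz":[0.6438,-0.6988,-0.1],"rotvec":[0,0,0.0778],"aperture":0.06},{"xyz":[0.6438,-0.6988,-0.1],"rotvec":[0,0,0.0778],"aperture":0.06},{"xyz":[0.6438,-0.6988,-0.1],"rotvec":[0,0,0.0778],"aperture":0.06},{"xyz":[0.6438,-0.6988,-0.1],"rotvec":[0,0,0.0778],"aperture":0.06},{"xyz":[0.6438,-0.6988,-0.1],"rotvec":[0,0,0.0778],"aperture":0.06},{"xyz":[0.6438,-0.6988,-0.1],"rotvec":[0,0,0.0778],"aperture":0.06},{"xyz":[0.6438,-0.6988,-0.1],"rotvec":[0,0,0.0778],"aperture":0.06}])

```text
time: 1.6
eef_pos: [0.4966, 0.0652, 0.3099]
tool_rot: [3.141, -0.001, 0.0]
contact_force: [0.2, -0.6, 0.3]
grip_width: 0.0599
finger_force: 0.0
```

Scaled: -0.03 m / 0.8 = -0.0375, 0.013 m / 0.8 = 0.0163.

Call:
step_hand(plan=[{"xyz":[0.0163,-0.0375,0.025],"aperture":0.06},{"xyz":[0.0163,-0.0375,0.025],"aperture":0.06}])

```text
time: 1.85
eef_pos: [0.5087, 0.0956, 0.2882]
tool_rot: [-3.141, -0.005, 0.004]
contact_force: [-0.6, -0.8, 0.0]
grip_width: 0.0601
finger_force: 0.0
```

```bash
python3 - <<'E'
from workcell import manip
import cv2,numpy as np
f=manip.grab_frame("wrist");np.savez("pics/w1.npz",**f);cv2.imwrite("pics/w1.png",f["img"][:,:,::-1]);print(f["T"].round(3),manip.read_state()["eef_pos"])
from h import *
print(proj(f,(.51,.095,.17)),proj(f,(.51,.095,0)))
E
```

```text
[[ 0.003 -0.949 -0.316  0.59 ]
 [-1.    -0.003  0.001  0.096]
 [-0.002  0.316 -0.949  0.429]
 [ 0.     0.     0.     1.   ]] [0.50875156 0.09404586 0.2888979 ]
[320.16032632 196.41669293] [319.68503824 161.35614757]
```

View pics/w1.png

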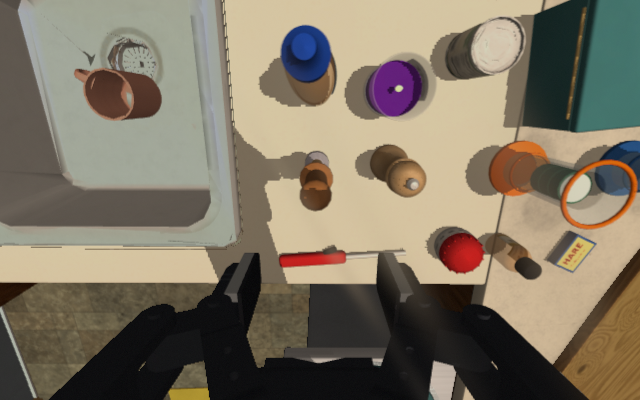

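Wrist view: pusher knob (315.5,195), foot (317,158), standing upright between the fingers' line; the orange rim is at (599,194) on the right.

```bash
python3 - <<'E'
from h import *
import cv2
f=dict(np.load("pics/w1.npz"))
h=cv2.cvtColor(f["img"],cv2.COLOR_RGB2HSV);m=cv2.inRange(h,(3,110,50),(16,255,255));m[:, :295]=0;m[:,345:]=0;m[:150]=0;m[215:]=0
ys,xs=np.nonzero(m);print(xs.min(),xs.max(),ys.min(),ys.max())
top=m[190:];y2,x2=np.nonzero(top);print("knob cols",x2.min(),x2.max(),"bottom",y2.max()+190)
print(plane(f,(x2.min()+x2.max())/2,195,.17),plane(f,317,158,.01),"orange",plane(f,599,194,.135))
E
```

```text
300 332 160 209
knob cols 301 330 bottom 209
[0.51131304 0.09917946 0.17      ] [0.51655817 0.09879006 0.01      ] orange [ 0.50272759 -0.18777776  0.135     ]
```

Scaled: 0.172 m / 0.8 = 0.215, -0.0035 m / 0.8 = -0.0044.

Call:
step_hand(plan=[{"xyz":[0.0025,-0.0044,0.0625],"aperture":0.06},{"xyz":[0.0025,-0.0044,0.125],"aperture":0.06},{"xyz":[0.0025,-0.0044,0.1875],"aperture":0.06},{"xyz":[0.0025,-0.0044,0.215],"aperture":0.06},{"xyz":[0.0025,-0.0044,0.215],"aperture":0.06},{"xyz":[0.0025,-0.0044,0.215],"aperture":0.015},{"xyz":[0.0025,-0.0044,0.215],"aperture":0.015},{"xyz":[0.0025,-0.0044,0.215],"aperture":0.015},{"xyz":[0.0025,-0.0044,0.215],"aperture":0.015},{"xyz":[0.0025,-0.0044,0.215],"aperture":0.015}])

```text
time: 3.15
eef_pos: [0.512, 0.0974, 0.1191]
tool_rot: [-3.141, 0.0, -0.004]
contact_force: [-0.4, 1.8, 5.2]
grip_width: 0.0242
finger_force: 56.7
```

```bash
python3 - <<'E'
from workcell import manip
import cv2,numpy as np
f=manip.grab_frame("side");np.savez("pics/s2.npz",**f);cv2.imwrite("pics/s2.png",cv2.resize(f["img"][60:280,230:450],None,fx=2.6,fy=2.6)[:,:,::-1]);print(manip.read_state()["eef_pos"])
E
```

```text
[0.51197089 0.09742602 0.11914208]
```

View pics/s2.png

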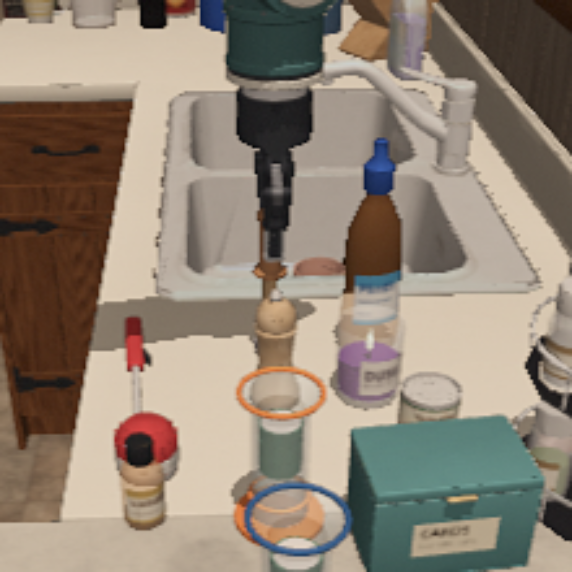

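Gripped (opening 24 mm); pusher collar at zoom (270,270), pads centred slightly to its right. Lift and carry over the blue tube, then measure the foot relative to it.

Scaled: 0.442 m / 0.8 = 0.5525, -0.19 m / 0.8 = -0.2375.

Call:
step_hand(plan=[{"xyz":[0,0,-0.0625],"aperture":0.015},{"xyz":[0,0,-0.125],"aperture":0.015},{"xyz":[0,0,-0.1875],"aperture":0.015},{"xyz":[-0.0013,0.025,-0.2375],"aperture":0.015},{"xyz":[-0.0025,0.0875,-0.2375],"aperture":0.015},{"xyz":[-0.0038,0.1625,-0.2375],"aperture":0.015},{"xyz":[-0.005,0.2375,-0.2375],"aperture":0.015},{"xyz":[-0.0063,0.3125,-0.2375],"aperture":0.015},{"xyz":[-0.0075,0.3875,-0.2375],"aperture":0.015},{"xyz":[-0.0088,0.4625,-0.2375],"aperture":0.015},{"xyz":[-0.01,0.525,-0.2375],"aperture":0.015},{"xyz":[-0.01,0.5525,-0.2375],"aperture":0.015}])

```text
time: 4.7
eef_pos: [0.502, -0.3481, 0.3079]
tool_rot: [3.141, -0.005, -0.0]
contact_force: [-0.1, 1.2, -2.9]
grip_width: 0.0241
finger_force: 58.3
```

Call:
step_hand(plan=[{"aperture":0.015}])

```text
time: 4.82
eef_pos: [0.5026, -0.3462, 0.3078]
tool_rot: [-3.141, 0.003, 0.0]
contact_force: [-1.0, 0.6, -2.4]
grip_width: 0.0238
finger_force: 58.4
```

```bash
python3 - <<'E'
from workcell import manip
import cv2,numpy as np
for n in("side","top","wrist"):
    f=manip.grab_frame(n);np.savez(f"pics/{n}3.npz",**f)
    i=f["img"]
    i={"side":lambda:cv2.resize(i[80:340,250:450],None,fx=2.3,fy=2.3),"top":lambda:cv2.resize(i[90:240,330:480],None,fx=2,fy=2),"wrist":lambda:i[80:280,180:480]}[n]()
    globals()[n]=i
h=600
out=np.zeros((598,770,3),np.uint8);out[:side.shape[0],:side.shape[1]]=side
out[:300,465:765]=top;out[305:505,465:765]=wrist
cv2.imwrite("pics/c3.png",out[:,:,::-1]);print(manip.read_state()["eef_pos"])
E
```

```text
[ 0.50350771 -0.34359135  0.30814779]
```

View pics/c3.png

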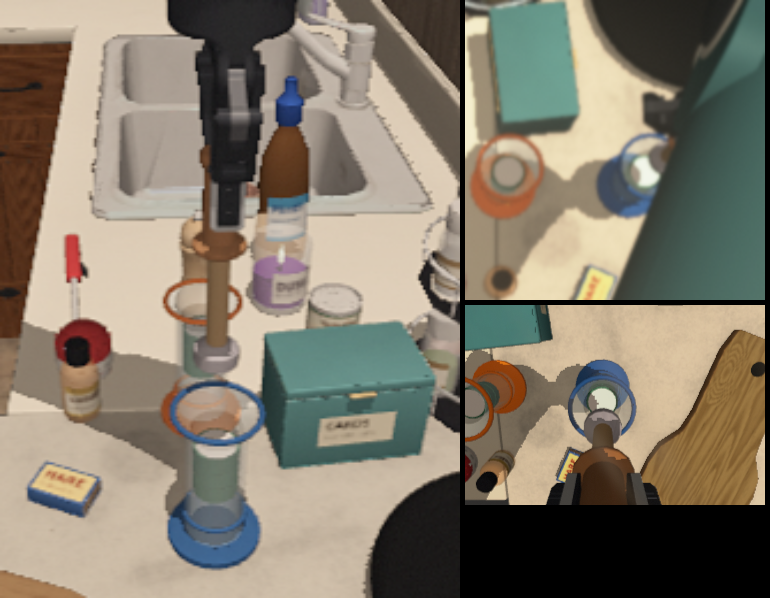

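Side crop: pusher upright, foot at about zoom (216,355) above the blue rim (217,412). Wrist crop: foot (603,424), blue rim centred (602,407). Now numbers.

```bash
python3 - <<'E'
from h import *
import cv2
S=dict(np.load("pics/side3.npz"));W=dict(np.load("pics/wrist3.npz"))
for n,f,w in(("side",S,(310,380,235,345)),("wrist",W,(270,365,120,230))):
    h=cv2.cvtColor(f["img"],cv2.COLOR_RGB2HSV);m=cv2.inRange(h,(98,110,50),(122,255,255))
    z=np.zeros_like(m);z[w[2]:w[3],w[0]:w[1]]=m[w[2]:w[3],w[0]:w[1]]
    k,l,st,ce=cv2.connectedComponentsWithStats(z,connectivity=8)
    print(n,[s.tolist() for s in st[1:] if s[4]>20])
hs=cv2.cvtColor(S["img"],cv2.COLOR_RGB2HSV);hw=cv2.cvtColor(W["img"],cv2.COLOR_RGB2HSV)
for r in(230,233,236):print("side",r,[tuple(x) for x in hs[r,328:360].tolist()])
for r in(192,196):print("wrist",r,[tuple(x) for x in hw[r,296:342].tolist()])
E
```

```text
side [[324, 246, 42, 28, 196], [323, 298, 40, 29, 562]]
wrist [[285, 135, 58, 39, 804], [337, 195, 10, 14, 41], [286, 196, 13, 14, 32]]
side 230 [(18, 37, 174), (22, 33, 140), (62, 33, 100), (58, 29, 107), (56, 32, 110), (51, 30, 111), (16, 24, 141), (5, 28, 153), (5, 32, 97), (5, 30, 103), (5, 27, 105), (7, 30, 110), (8, 35, 109), (12, 64, 111), (15, 99, 116), (15, 113, 120), (15, 111, 122), (15, 107, 121), (14, 93, 115), (11, 60, 114), (5, 29, 113), (5, 30, 110), (8, 28, 145), (7, 26, 176), (5, 26, 166), (13, 35, 175), (17, 44, 208), (17, 43, 227), (17, 43, 225), (17, 42, 224), (18, 43, 224), (18, 42, 224)]
side 233 [(17, 38, 176), (24, 29, 140), (60, 29, 96), (53, 32, 105), (56, 32, 112), (53, 30, 102), (13, 25, 92), (5, 30, 110), (7, 30, 112), (7, 29, 113), (7, 29, 115), (7, 28, 117), (7, 28, 120), (6, 30, 121), (4, 29, 122), (6, 29, 124), (6, 31, 124), (9, 29, 123), (6, 32, 121), (9, 28, 118), (6, 31, 116), (5, 29, 148), (7, 27, 172), (7, 27, 170), (5, 25, 183), (8, 30, 168), (16, 47, 190), (17, 44, 228), (17, 43, 225), (17, 43, 225), (17, 43, 225), (18, 42, 224)]
side 236 [(17,
[... 1068 characters left out ...]
, 49, 176), (19, 50, 174), (19, 50, 175), (19, 50, 174)]
wrist 196 [(20, 48, 200), (20, 50, 200), (19, 49, 194), (17, 47, 147), (12, 46, 83), (12, 40, 96), (10, 39, 99), (11, 36, 98), (12, 39, 98), (11, 37, 97), (12, 35, 96), (11, 37, 97), (7, 34, 97), (9, 35, 95), (8, 33, 94), (8, 32, 95), (10, 32, 95), (8, 32, 96), (10, 32, 96), (5, 31, 98), (5, 29, 98), (8, 32, 97), (5, 30, 95), (5, 30, 93), (5, 30, 93), (8, 30, 93), (8, 30, 93), (5, 30, 94), (8, 33, 94), (5, 31, 90), (8, 34, 90), (8, 31, 90), (8, 31, 91), (8, 33, 93), (8, 30, 92), (10, 34, 90), (9, 36, 91), (7, 35, 96), (10, 35, 110), (17, 48, 134), (18, 51, 185), (18, 52, 183), (17, 51, 181), (17, 52, 178), (19, 50, 178), (19, 49, 177)]
```

```bash
python3 - <<'E'
from h import *
S=dict(np.load("pics/side3.npz"));W=dict(np.load("pics/wrist3.npz"))
print("foot",tri(S,(343.8,234),W,(317.2,199)))
print("rim side",plane(S,344.7,259.5,.135))
for z in(.189,.2):print("foot x/y at y=-.345",z,plane(S,343.8,234,z),plane(W,317.2,199,z))
for u in(316.3,317):print("rim wrist",plane(W,u,182,.135))
c=np.array(proj(W,(.5045,-.345,.135)));print(c)
t=np.linspace(0,6.28,60);e=np.array([proj(W,(.5045+.036*np.cos(a),-.345+.036*np.sin(a),.135)) for a in t]);print(e.min(0),e.max(0))
print(plane(S,342.5,311.5,.005),plane(W,315,0,0))
E
```

```text
foot (array([ 0.5016382 , -0.34171784,  0.18846916]), np.float64(0.0011648321822016704))
rim side [ 0.50359153 -0.34556479  0.135     ]
foot x/y at y=-.345 0.189 [ 0.50106358 -0.34200979  0.189     ] [ 0.50238548 -0.34190192  0.189     ]
foot x/y at y=-.345 0.2 [ 0.49965332 -0.35629212  0.2       ] [ 0.5058433  -0.34195619  0.2       ]
rim wrist [ 0.50447258 -0.34068651  0.135     ]
rim wrist [ 0.50447313 -0.3414354   0.135     ]
[320.33203465 181.97797679]
[286.7056272  148.09974581] [353.98373109 213.53707544]
[ 0.50212337 -0.34911223  0.005     ] [ 0.71013136 -0.33834602  0.        ]
```

Scaled: 0.075 m / 0.8 = 0.0938, 0.002 m / 0.8 = 0.0025.

Call:
step_hand(plan=[{"xyz":[0.0025,0,0.025],"aperture":0.015},{"xyz":[0.0025,0,0.05],"aperture":0.015},{"xyz":[0.0025,0,0.0688],"aperture":0.015},{"xyz":[0.0025,0,0.0813],"aperture":0.015},{"xyz":[0.0025,0,0.0938],"aperture":0.015},{"xyz":[0.0025,0,0.0938],"aperture":0.015}])

```text
time: 5.72
eef_pos: [0.5049, -0.345, 0.2322]
tool_rot: [-3.141, 0.0, 0.001]
contact_force: [-0.2, -0.4, -2.2]
grip_width: 0.0235
finger_force: 58.4
```

No side force. The foot is at about 0.113. I'll press down gently.

Scaled: 0.03 m / 0.8 = 0.0375, 0.024 m / 0.8 = 0.03.

Call:
step_hand(plan=[{"xyz":[0,0,0.01],"aperture":0.015},{"xyz":[0,0,0.02],"aperture":0.015},{"xyz":[0,0,0.03],"aperture":0.015},{"xyz":[0,0,0.0375],"aperture":0.015}])

```text
time: 6.22
eef_pos: [0.5052, -0.3452, 0.2024]
tool_rot: [3.141, -0.0, 0.0]
contact_force: [-0.4, -0.2, 4.0]
grip_width: 0.0234
finger_force: 58.0
```

Call:
step_hand(plan=[{"xyz":[0,0,0.0075],"aperture":0.015},{"xyz":[0,0,0.015],"aperture":0.015},{"xyz":[0,0,0.02],"aperture":0.015},{"xyz":[0,0,0.025],"aperture":0.015}])

```text
time: 6.72
eef_pos: [0.5051, -0.3451, 0.1825]
tool_rot: [3.142, -0.0, 0.0]
contact_force: [0.1, -0.3, 4.3]
grip_width: 0.0243
finger_force: 57.9
```

Scaled: 0.006 m / 0.8 = 0.0075, 0.003 m / 0.8 = 0.0038.

Call:
step_hand(plan=[{"xyz":[0,0,0.0038],"aperture":0.015},{"xyz":[0,0,0.0075],"aperture":0.015},{"xyz":[0,0,0.0075],"aperture":0.015}])

```text
time: 7.1
eef_pos: [0.505, -0.3451, 0.1766]
tool_rot: [-3.142, 0.0, 0.0]
contact_force: [0.3, 0.2, 3.1]
grip_width: 0.0241
finger_force: 58.0
```

Call:
step_hand(plan=[{"xyz":[0,0,0.0025],"aperture":0.015},{"xyz":[0,0,0.0025],"aperture":0.015}])

```text
time: 7.35
eef_pos: [0.5061, -0.3454, 0.1763]
tool_rot: [3.14, -0.0, 0.004]
contact_force: [-0.6, 1.8, 20.1]
grip_width: 0.024
finger_force: 59.9
```

Scaled: -0.15 m / 0.8 = -0.1875, -0.1 m / 0.8 = -0.125.

Call:
step_hand(plan=[{"xyz":[0,0,-0.0019],"aperture":0.015},{"xyz":[0,0,-0.0019],"aperture":0.015},{"xyz":[0,0,-0.0019],"aperture":0.06},{"xyz":[0,0,-0.0019],"aperture":0.06},{"xyz":[0,0,-0.0019],"aperture":0.06},{"xyz":[0,0,-0.0019],"aperture":0.06},{"xyz":[0,0,-0.025],"aperture":0.06},{"xyz":[0,0,-0.0625],"aperture":0.06},{"xyz":[0,0,-0.125],"aperture":0.06},{"xyz":[0,0,-0.1875],"aperture":0.06},{"xyz":[0,0,-0.1875],"aperture":0.06}])

```text
time: 8.72
eef_pos: [0.5063, -0.3455, 0.3301]
tool_rot: [3.138, -0.0, 0.009]
contact_force: [0.3, 0.7, -0.5]
grip_width: 0.0598
finger_force: 0.0
```

```bash
python3 - <<'E'
from workcell import manip
import cv2,numpy as np
f=manip.grab_frame("side");g=manip.grab_frame("wrist")
out=np.zeros((598,770,3),np.uint8);out[:,:460]=cv2.resize(f["img"][80:340,250:450],None,fx=2.3,fy=2.3)
out[:200,465:765]=g["img"][80:280,180:480];cv2.imwrite("pics/c4.png",out[:,:,::-1])
E
```

```text
(no output)
```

View pics/c4.png

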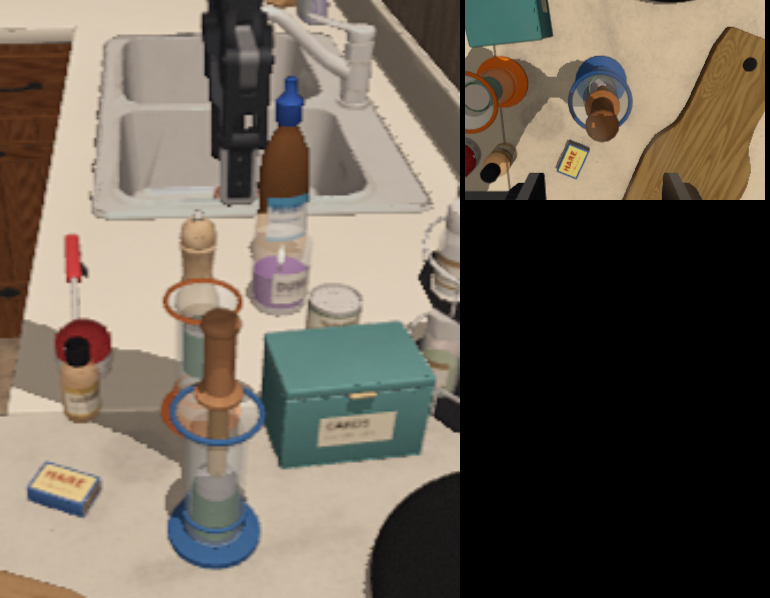

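The pusher stands free in the blue tube (knob at zoom (221,318)). The green stack sits on the base, and the orange stack is unchanged.

```bash
python3 -c "
from workcell import manip
print(manip.close_job())"
```

```text
the job is handed in; nothing more can be done
None
```

The blue tube's tea lights are pressed to the bottom with about 20 N, the pusher is released and standing on them, the orange stack was not touched, and the job was handed in at about 9 s.

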